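# Wedge the rocking toolbox tight

### The job

The open toolbox rocks because the rubber foot at one corner (tray side, at the end nearer the wedge) is worn short. Take the dark wooden wedge and push it gently, thin end first and lying flat on the bench, straight in from the end of the box under the worn foot until it jams tight and carries that corner; stop there, before it jacks the box up off its other feet or shoves it along the bench. Let go of the wedge and leave the hammer, spirit level and nail tin alone.

Things in the scene. Friction and masses are not known exactly. Their poses are not given: they have to be found in the camera images.
- wedge_mid (a point): dark brown wooden wedge, loose, flat on the bench; 160 long, 36 wide, 75 g; its top slopes from 24 mm high at the butt to 2 mm at the thin end (1 in 7.3). The point is mid-length and mid-width, 6.5 mm above its base (the wedge is 13 mm high there). x runs along it to the thin end (thin end +80, butt face -80 mm), z up; centre of mass 24 mm from the point towards the butt.
- toolbox: open grey plastic toolbox, loose, about 4.4 kg. Origin on the bench under its middle, z up, y along its length, tray on its +x side, lid on -x. 180 (x) by 340 mm (y), rim 134 mm high. Rubber feet 36 mm square, 14 mm high, at x = +-64, y = +-145 mm; the one at x +64, y -145 is worn short and hangs clear of the bench. The box stands level on the other three and rocks if that corner is pressed.
- lid_top (a point): middle of the upper edge of the toolbox's open lid, which stands along the box's -x side and leans out; 310 mm above the bench, 340 mm wide along y
- tray_front (a point): middle of the front of the toolbox's pulled-out tray: 276 mm long in the box's y, drawn 70 mm out of the box's +x side, 24 to 70 mm above the bench
- worn_foot (a point): point on the bench straight below the middle of the worn foot's outer lower edge, under which the wedge goes; axes as the toolbox: the wedge goes in along +y, x runs along the edge (18 mm to either side). The foot's height above the bench differs each time, 4 to 12 mm, and is not given: the wedge meets it with 15 to 73 mm of its length past this edge.
- box_end (a point): lower edge of the toolbox's end wall in line with the worn foot, 14 mm above the bench, 7 mm outside the foot's edge. The worn foot is firm: from first touch, a few mm of wedge travel raise the push needed from about 1 N to about 16 N, where the box begins to slide or lift; about 12 N along the bench seats the wedge well and friction (about 0.6 everywhere) then holds it.
- hammer_mid (a point): claw hammer lying on the bench, to be left alone; 290 mm long along its x axis, 29 mm high; the point is half-way up, near its middle
- level_mid (a point): small yellow aluminium spirit level standing on edge on the bench, to be left alone; 230 mm long along its x axis, 20 mm wide, 42 mm high; the point is its centre
- tin_mid (a point): closed round tin of roofing nails standing on the bench, to be left alone; 75 mm across, 67 mm high; the point is its centre
Things that resemble listed ones, but are neither listed nor needed, are in the scene too. There is more than one size of the part that bears wedge_mid; the job needs the middle-sized.

How it is judged (in metres and radians):
At the end, for the whole second after the job is handed in: The wedge lies flat (within 3 degrees), thin end under the worn foot, centred on it within 20 mm and square within 14 degrees, jammed: it presses on the foot with more than 2 N; the toolbox stands level within 0.3 degrees; both are at rest (contact force between wedge and toolbox above 2 N and angle between toolbox's own z axis and vertical below 0.005 rad and y of wedge_mid in the frame of worn_foot above -0.07 m and x of wedge_mid in the frame of worn_foot between -0.02 and 0.02 m and angle between the x axis of wedge_mid and the y axis of worn_foot, either way round below 0.25 rad and angle between wedge_mid's own z axis and vertical below 0.06 rad and linear speed of each of wedge, toolbox below 0.01 m/s); the robot touches nothing.
It fails at once if the toolbox is jacked up or tipped by more than 0.7 degrees (angle between toolbox's own z axis and vertical above 0.012 rad).
It fails at once if the toolbox's corner at the worn foot is shoved more than 3 mm from its place (distance of worn_foot from where it was at the start of the episode above 0.003 m).
It fails at once if the wedge is rammed or forced against the toolbox with more than 20 N (contact force between wedge and toolbox above 20 N).
It fails at once if the hammer, the spirit level or the nail tin is moved more than 15 mm or knocked over (distance of any of hammer_mid, level_mid, tin_mid from where it was at the start of the episode above 0.015 m).
It also fails if it takes over 48 s, if anything falls off the work surface, if the arm or the gripper's body presses on something with over 40 N, if the wrist force passes 120 N, or if a joint passes its speed limit or range.

### The arm

A 6-joint arm with a two-finger parallel gripper is mounted at the origin on the work surface. World frame = base frame: x ahead of the robot, y to its left, z up, the work surface at z = 0. Lengths are in mm, angles in degrees, forces in N, time in s.
With the tool pointing down it reaches from about 350 to 850 mm from the base axis. Payload 8.1 kg.
Tool frame: the origin (TCP) lies between the finger pads; the fingertips stand 8 mm ahead of it and the grasp point (between the pads) lies 11 mm behind it (r.tip_extent is the distance from the TCP to the fingertips, in mm); z points along the fingers, y is the direction in which the jaws open and shut (so a half turn about z gives the same grasp; the last joint's range is limited). The gripper opens to 85 mm and grips with 20 to 120 N. Pads are 22 mm wide; open, the fingers measure 114 mm over their backs; the gripper's body (76 mm by 85 mm) begins 54 mm behind the grasp point. The pads swing forward as they close: fully open they stand 13 mm farther back than shut.
Start: joints at [-77.372, 7.471, 85.268, -0, 87.261, -4.893], TCP at [180.654, -572.162, 239.292] pointing down, gripper open.
Joint ranges: [-169.43, 169.43], [-51.17, 129.36], [1.28, 143.12], [-76.62, 256.62], [0, 156.53], [-152.29, 152.29]. Speed limits (degrees/s): [136.94, 136.94, 159.86, 180, 180, 180].

### API

Orientations are given as [roll, pitch, yaw] about the fixed x, y, z axes, in that order (R = Rz(yaw) Ry(pitch) Rx(roll)).
In Python, from bench import sensors, viewer, hand_in, r gives the robot as it stands. The module is installed in compiled form; this text tells all that it offers.
- The arm moves only by the tool move_arm, never from a script. Its argument "rows" is a list that holds one entry, the list of rows, each a list of 6 numbers: the shift along the tool's x, y, z in m, then the turn, a rotation vector about the tool's x, y, z in degrees. In form: [[[tx, ty, tz, rx, ry, rz], ...]]. A call has 1 to 20 rows; each row is the pose to reach, as a shift and turn from the pose commanded when the call began, along the tool's axes at that moment; what a row does not reach only later rows make up. A row lasts 1/10 s, in which the tool goes at most 50 mm and 8.59 degrees, less where a joint would pass 70% of its speed; a pose out of reach is approached as far as the arm can. A call with a gripper value outside its range is refused whole. "grip" is the opening, from 0 (shut) to 1 (fully open), set as the call begins (left out, the last holds). The fingers move at their own pace and stop on an object; "newtons" is the grip in N (left out, the last holds). Time passes only in rows, so rows that repeat a pose let the fingers close. It gives the time, the measured TCP pose, the force and the opening at its end, in the units of the state.
- sensors.sense(): the state, without advancing time (a new reading comes with each control period).
- viewer.snapshot(name): name is "side" or "top" or "wrist"; returns a dict with "color" (400x640x3 uint8, red, green, blue), "camera_matrix" (3x3 intrinsics, pixels), "R" (3x3) and "t" (3): a world point X has camera coordinates R X + t. Camera axes: x right, y down, z forward; pixel columns grow to the right and rows downward; lengths in mm; the calibration is good to about 2 mm. A picture is of the moment at which its call begins. There is no depth.
- hand_in(): hands the job in, once; it reports no verdict.
The state is a dict: "time": time; "joint_pos": joint angles; "qd": joint speeds; "joint_efforts": joint torques, N m; "tool_pos": TCP position; "tcp_rot": TCP orientation; "ft_force": force on the tool from outside, world axes, zero at the start; "wrist_torque": the same for the moment, N m; "finger_gap": finger opening in mm.
Only numpy, scipy, OpenCV 4.12 (cv2) and the standard library are available. Lean on these libraries where they do the work, as an engineer would, in place of code of your own. Each camera call takes 0.05 s, during which the arm holds its last target.

## Working session

There is one attempt and no reset: what is moved stays moved. The work goes in short steps, Python scripts to look and compute and a tool call to move; the robot and the scene stay as the last step left them, time stands still between calls to the robot, and variables do not carry over. Pictures are saved under pics/ and viewed, and the job is handed in when it is done.

Besides the shell and the picture viewer there is one more tool, called after "Emit:" by a JSON object that holds its "api" and its "payload". move_arm: Moves the arm, as the interface text tells. Its arguments: {"type":"object","properties":{"rows":{"type":"array","items":{"type":"array","items":{"type":"array","items":{"type":"number"}}}},"grip":{"type":"number"},"newtons":{"type":"number"}},"required":["rows"]}

```bash
mkdir -p pics
python3 - <<'E'
from bench import sensors, viewer, r
import cv2,pickle
d={}
for n in ("side","top","wrist"):
    s=viewer.snapshot(n); d[n]=s
    cv2.imwrite(f"pics/{n}0.png",s["color"][:,:,::-1])
    print(n,s["camera_matrix"].round(1).tolist(),s["R"].round(4).tolist(),s["t"].round(1).tolist())
pickle.dump(d,open("s0.pkl","wb"))
print(sensors.sense())
E
```

```text
side [[497.4, 0.0, 311.2], [0.0, 497.4, 199.8], [0.0, 0.0, 1.0]] [[0.9492, -0.3145, 0.0085], [-0.2268, -0.7028, -0.6743], [0.218, 0.6381, -0.7385]] [-600.8, 155.4, 1560.8]
top [[433.3, 0.0, 319.5], [0.0, 433.3, 203.2], [0.0, 0.0, 1.0]] [[-0.0196, -0.9998, -0.0057], [-0.9872, 0.0203, -0.1579], [0.158, 0.0026, -0.9874]] [-112.7, 587.7, 1505.8]
wrist [[313.8, 0.0, 312.5], [0.0, 313.8, 199.7], [0.0, 0.0, 1.0]] [[0.3015, -0.9535, -0.0013], [-0.9118, -0.2887, 0.2919], [-0.2787, -0.0868, -0.9565]] [-600.7, -38.9, 378.1]
{'time': 0.15, 'joint_pos': array([-7.73721755e+01,  7.50561679e+00,  8.53166276e+01, -7.03047456e-04,
        8.72630945e+01, -4.89436389e+00]), 'qd': array([-0.0042804 , -0.12963779, -0.15116436,  0.10704397, -0.01507256,
       -0.06313645]), 'joint_efforts': array([ 2.40918642e-03, -5.70064080e+01, -5.01157165e+01, -1.39766476e-04,
        9.62931546e-03,  2.63649548e-05]), 'tool_pos': array([ 180.55418613, -571.73502723,  238.46462913]), 'tcp_rot': array([-1.79914912e+02, -6.58138319e-03,  1.75222176e+01]), 'ft_force': array([ 0.91181219,  0.71861389, -0.0936226 ]), 'wrist_torque': array([0.07665838, 0.00299217, 0.01773811]), 'finger_gap': 85.2682275353641}
```

View pics/top0.png

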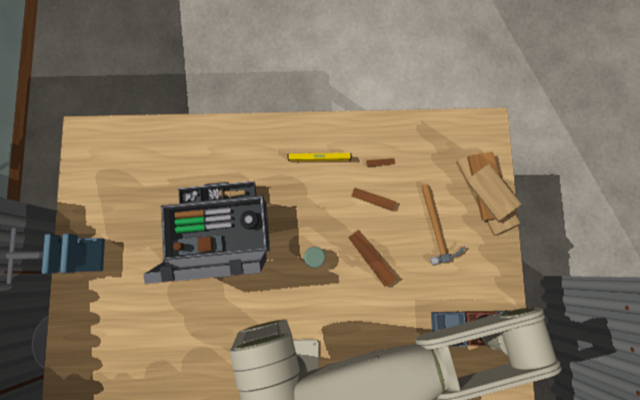

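View pics/side0.png

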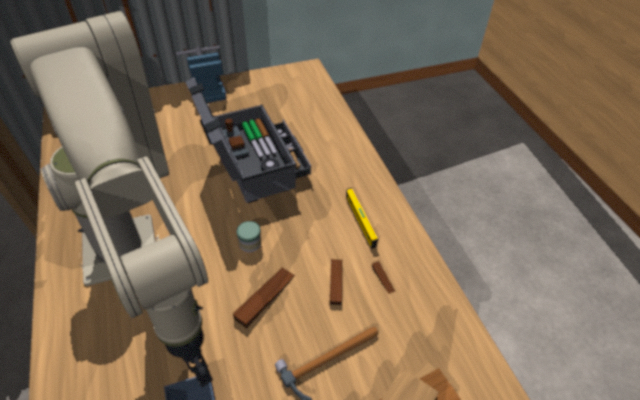

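View pics/wrist0.png

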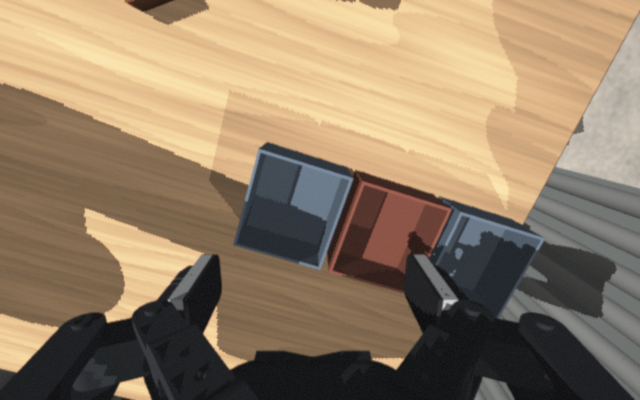

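```bash
cat > h.py <<'E'
import numpy as np
def ray(s,u,v,z=0.):
    K,R,t=[np.asarray(s[k],float) for k in("camera_matrix","R","t")]
    d=R.T@np.linalg.solve(K,[u,v,1.]); c=-R.T@t
    return c+d*(z-c[2])/d[2]
def proj(s,X):
    K,R,t=[np.asarray(s[k],float) for k in("camera_matrix","R","t")]
    p=K@(R@np.asarray(X,float)+t); return p[:2]/p[2]
E
python3 - <<'E'
import cv2,pickle
d=pickle.load(open("s0.pkl","rb"))
t=d["top"]["color"][:,:,::-1]
cv2.imwrite("pics/t1.png",cv2.resize(t[140:300,140:300],None,fx=5,fy=5,interpolation=cv2.INTER_CUBIC)[:600])
cv2.imwrite("pics/t2.png",cv2.resize(t[145:295,270:470],None,fx=4,fy=4,interpolation=cv2.INTER_CUBIC))
t=d["side"]["color"][:,:,::-1]
cv2.imwrite("pics/s1.png",cv2.resize(t[90:240,190:390],None,fx=4,fy=4,interpolation=cv2.INTER_CUBIC))
E
```

```text
(no output)
```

View pics/t1.png

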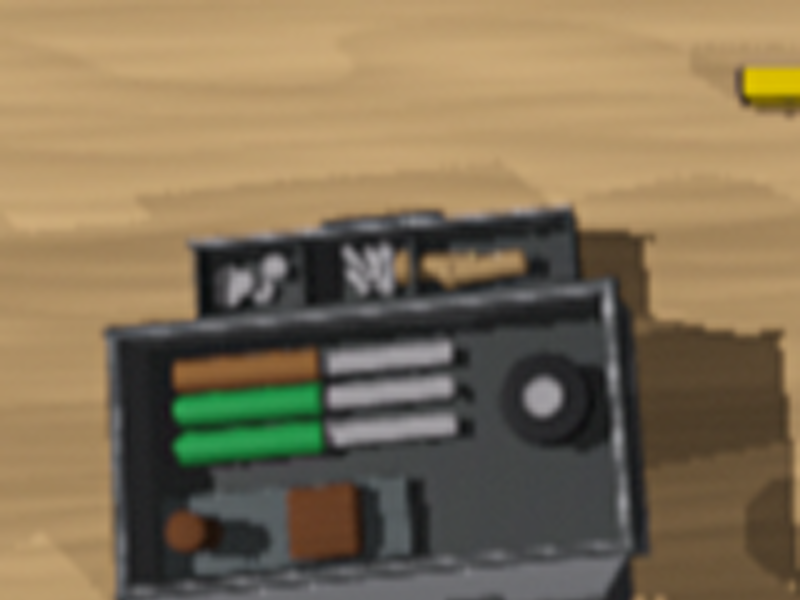

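View pics/t2.png

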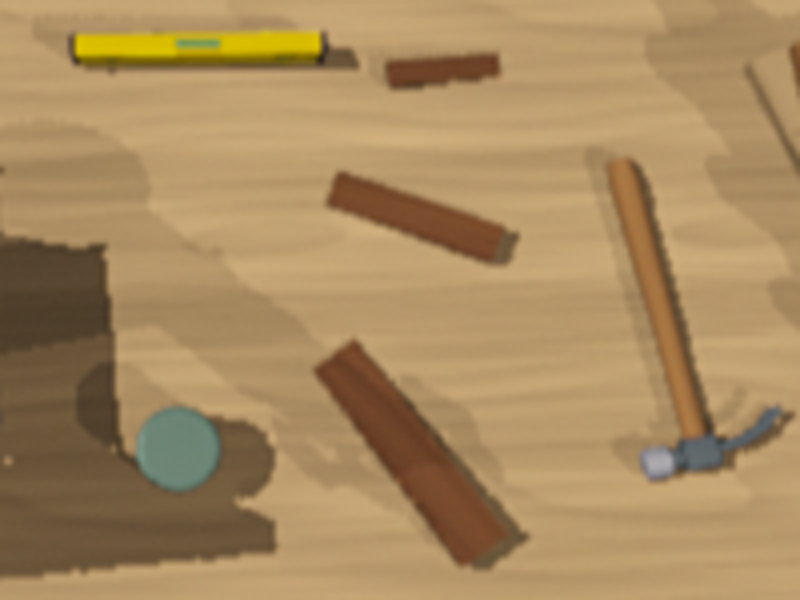

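View pics/s1.png

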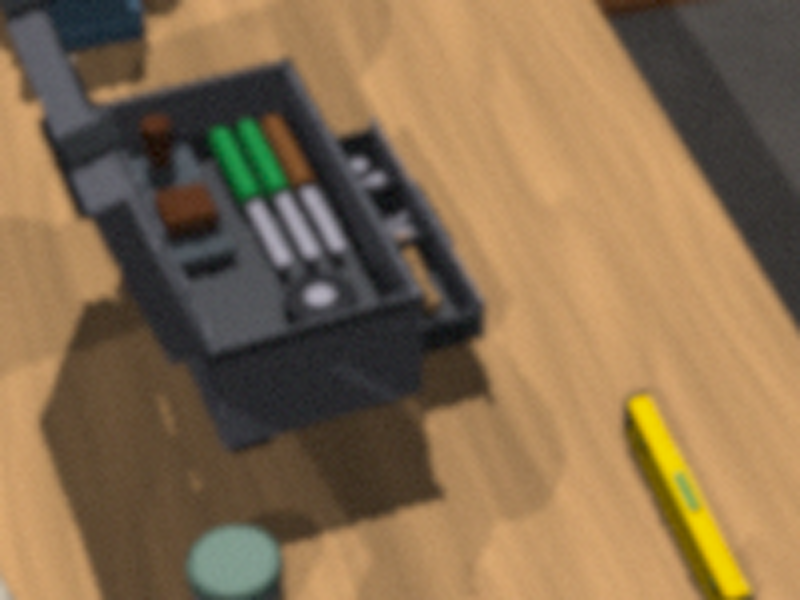

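Run:
```python
import pickle,numpy as np
from h import *
from scipy.optimize import least_squares
d=pickle.load(open("s0.pkl","rb")); T=d["top"];S=d["side"]
tz=lambda u,v:(270+u/4,145+v/4)
for n,(a,b,z1) in dict(mid=((335,188),(500,244),24),small=((388,74),(498,65),15),big=((335,357),(485,550),35)).items():
    A=ray(T,*tz(*a),2);B=ray(T,*tz(*b),z1);print(n,A.round(),B.round(),np.linalg.norm((A-B)[:2]).round(),np.degrees(np.arctan2(*(A-B)[1::-1])).round(1))
print("tin",ray(T,*tz(178,449),67),"lev",ray(T,*tz(74,46),42),ray(T,*tz(324,46),42),"ham",ray(T,*tz(622,165),20),ray(T,*tz(700,450),20))
obs=[(T,90,-170,262.4,196.6),(T,90,170,162,206.4),(T,-90,-170,266.4,249.6),(T,-90,170,164,259),(S,90,170,262,106.2),(S,90,-170,295.5,165),(S,-90,-170,242.5,178)]
def f(p):
    c,s=np.cos(p[2]),np.sin(p[2]);e=[]
    for q,x,y,u,v in obs: e+=list(proj(q,[p[0]+c*x-s*y,p[1]+s*x+c*y,134])-[u,v])
    return e
o=least_squares(f,[400,300,0]);p=o.x;print(p,np.degrees(p[2]),np.round(o.fun,1))
c,s=np.cos(p[2]),np.sin(p[2])
W=lambda x,y:np.array([p[0]+c*x-s*y,p[1]+s*x+c*y])
print("worn",W(64,-163),"dir",np.degrees(p[2])+90)
```

```text
mid [ 632. -252.    2.] [ 573. -398.   24.] 158.0 68.1
small [ 739. -305.    2.] [ 742. -406.   15.] 101.0 91.8
big [ 475. -247.    2.] [ 301. -370.   35.] 214.0 35.2
tin [ 392.71018992 -103.43003015   67.        ] lev [761.26355214 -14.44873644  42.        ] [ 756.42401644 -242.88635097   42.        ] ham [ 644.39534277 -513.67265441   20.        ] [ 384.23452738 -568.0410214    20.        ]
[4.95975115e+02 2.30486061e+02 7.28699906e-02] 4.175142915301515 [ 0.3 -0.1  0.4 -0.6  0.1  0.1  0.3  0.2 -0.2 -0.9 -0.5 -1.1 -0.1  0.4]
worn [571.67256814  72.57819101] dir 94.17514291530152
```

Run:
```python
import pickle,numpy as np
from h import *
d=pickle.load(open("s0.pkl","rb")); W=d["wrist"]
c=-W["R"].T@W["t"]; print(c, c-[180.6,-571.8,238.5]); a=np.radians(17.52)
print("tool x off",(c-[180.6,-571.8,238.5])@[np.cos(a),np.sin(a),0])
# relative move from start to above wedge: tool axes x=(cos,sin), y=(sin,-cos), z down
D=np.array([590,-353,250])-[180.65,-572.16,239.29]
print(D@[np.cos(a),np.sin(a),0],D@[np.sin(a),-np.cos(a),0],-D[2])
```

```text
[ 250.99856953 -551.21562295  372.1977824 ] [ 70.39856953  20.58437705 133.6977824 ]
tool x off 73.32960943997368
456.3366816838594 -85.76340157528702 -10.710000000000008
```

Emit:
{"api": "move_arm", "payload": {"rows": [[[0.02,-0.004,0,0,0,-2],[0.06,-0.011,-0.001,0,0,-6],[0.1,-0.019,-0.002,0,0,-11],[0.14,-0.026,-0.003,0,0,-15],[0.18,-0.034,-0.004,0,0,-20],[0.22,-0.041,-0.005,0,0,-24],[0.26,-0.049,-0.006,0,0,-29],[0.3,-0.056,-0.007,0,0,-33],[0.34,-0.064,-0.008,0,0,-38],[0.38,-0.071,-0.009,0,0,-42],[0.42,-0.079,-0.01,0,0,-47],[0.445,-0.084,-0.01,0,0,-49.5],[0.456,-0.086,-0.011,0,0,-50.5],[0.456,-0.086,-0.011,0,0,-50.5],[0.456,-0.086,-0.011,0,0,-50.5]]]}}

```text
time: 1.65
tool_pos: [588.7, -353.6, 250.0]
tcp_rot: [-180.0, 0.0, 67.9]
ft_force: [-0.8, 0.6, 1.0]
finger_gap: 85.5
```

Run:
```python
from bench import sensors, viewer, r
import cv2,pickle
s=viewer.snapshot("wrist");pickle.dump(s,open("w1.pkl","wb"))
cv2.imwrite("pics/w1.png",s["color"][:,:,::-1])
q=sensors.sense();print({k:q[k].round(2) if k!="time" and k!="finger_gap" else q[k] for k in("time","tool_pos","tcp_rot","ft_force","joint_pos")})
```

```text
{'time': 1.7, 'tool_pos': array([ 588.41, -353.93,  250.2 ]), 'tcp_rot': array([-1.7997e+02,  3.0000e-02,  6.7900e+01]), 'ft_force': array([-0.04, -0.06, -1.31]), 'joint_pos': array([-3.529e+01,  2.078e+01,  6.866e+01, -3.000e-02,  9.059e+01,
       -1.318e+01])}
```

View pics/w1.png

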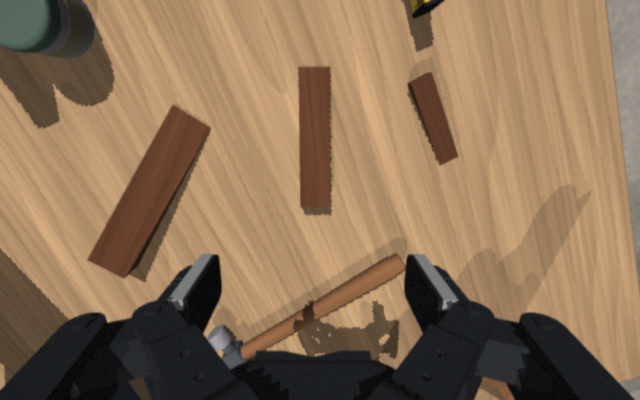

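Run:
```python
import pickle,numpy as np
from h import *
W=pickle.load(open("w1.pkl","rb"))
a,b=ray(W,300,67,2),ray(W,330,67,2);c,e=ray(W,302,207,24),ray(W,331.5,206.5,24)
g,h=ray(W,304,214,0),ray(W,330.5,214,0)
A=(a+b)/2;B=(c+e)/2
print(a,b,c,e,g,h);print(A,B,(A-B),np.linalg.norm((A-B)[:2]),np.linalg.norm(a-b),np.linalg.norm(c-e),np.degrees(np.arctan2(*(A-B)[1::-1])))
```

```text
[ 617.71902047 -244.30227749    2.        ] [ 649.05164195 -256.99115539    2.        ] [ 559.42014507 -392.0936632    24.        ] [ 592.67946747 -404.86069507   24.        ] [ 554.35616806 -408.94775085    0.        ] [ 586.22640576 -421.83780288    0.        ]
[ 633.38533121 -250.64671644    2.        ] [ 576.04980627 -398.47717914   24.        ] [ 57.33552494 147.83046269 -22.        ] 158.5597935190501 33.804449278900705 35.62554742952377 68.80139227111806
```

Emit:
{"api": "move_arm", "payload": {"rows": [[[-0.012,0.005,0.01,0,0,-0.7],[-0.012,0.005,0.04,0,0,-0.7],[-0.012,0.005,0.08,0,0,-0.7],[-0.012,0.005,0.12,0,0,-0.7],[-0.012,0.005,0.16,0,0,-0.7],[-0.012,0.005,0.19,0,0,-0.7],[-0.012,0.005,0.21,0,0,-0.7],[-0.012,0.005,0.225,0,0,-0.7],[-0.012,0.005,0.235,0,0,-0.7],[-0.012,0.005,0.238,0,0,-0.7],[-0.012,0.005,0.239,0,0,-0.7],[-0.012,0.005,0.239,0,0,-0.7]]]}}

```text
time: 2.9
tool_pos: [590.5, -366.5, 12.6]
tcp_rot: [179.9, 0.0, 68.7]
ft_force: [-0.3, -0.0, 0.2]
finger_gap: 85.7
```

Emit:
{"api": "move_arm", "payload": {"rows": [[[0,0,0,0,0,0],[0,0,0,0,0,0],[0,0,0,0,0,0],[0,0,0,0,0,0],[0,0,0,0,0,0],[0,0,0,0,0,0],[0,0,0,0,0,0],[0,0,0,0,0,0]]], "grip": 0.2, "newtons": 30}}

```text
time: 3.7
tool_pos: [590.2, -366.1, 11.9]
tcp_rot: [179.9, 0.0, 68.7]
ft_force: [-0.9, 0.4, 5.3]
finger_gap: 35.4
```

Run:
```python
from bench import sensors, viewer, r
import cv2,pickle
s=viewer.snapshot("wrist");pickle.dump(s,open("w2.pkl","wb"))
cv2.imwrite("pics/w2.png",s["color"][:,:,::-1])
q=sensors.sense();print({k:q[k].round(2) if k!="time" and k!="finger_gap" else q[k] for k in("time","tool_pos","tcp_rot","ft_force","joint_pos","finger_gap")})
```

```text
{'time': 3.75, 'tool_pos': array([ 590.18, -366.12,   11.97]), 'tcp_rot': array([1.7994e+02, 1.0000e-02, 6.8720e+01]), 'ft_force': array([-0.59,  1.1 ,  6.11]), 'joint_pos': array([-36.04,  32.76,  78.69,   0.  ,  68.49, -14.77]), 'finger_gap': 35.205376663726774}
```

View pics/w2.png

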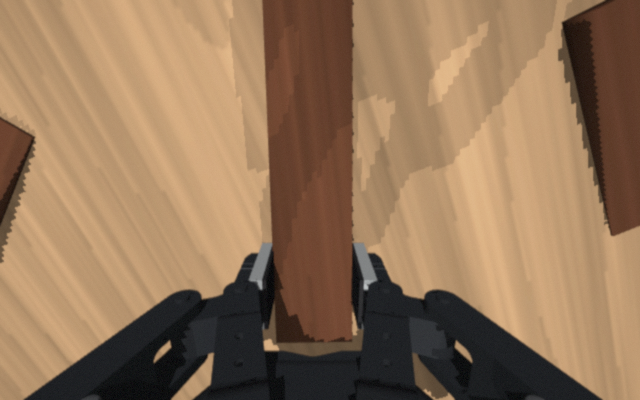

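Emit:
{"api": "move_arm", "payload": {"rows": [[[0,0,-0.005,0,0,0],[0,0,-0.02,0,0,0],[0.005,-0.002,-0.03,0,0,0],[0.02,-0.008,-0.03,0,0,-2],[0.04,-0.017,-0.03,0,0,-4],[0.065,-0.027,-0.03,0,0,-6.5],[0.09,-0.038,-0.03,0,0,-9],[0.115,-0.048,-0.03,0,0,-11.5],[0.14,-0.058,-0.03,0,0,-14],[0.165,-0.069,-0.03,0,0,-16.5],[0.19,-0.079,-0.03,0,0,-19],[0.215,-0.09,-0.03,0,0,-21.5],[0.235,-0.098,-0.03,0,0,-23.5],[0.248,-0.103,-0.03,0,0,-25],[0.254,-0.106,-0.03,0,0,-25.5],[0.254,-0.106,-0.03,0,0,-25.5],[0.254,-0.106,-0.03,0,0,-25.5]]]}}

```text
time: 5.45
tool_pos: [583.2, -91.3, 41.4]
tcp_rot: [180.0, 0.0, 94.2]
ft_force: [0.4, 0.0, -0.1]
finger_gap: 35.1
```

```bash
cat > look.py <<'E'
import sys
from bench import sensors, viewer, r
import cv2,pickle
n=sys.argv[1]; d={}
for c in sys.argv[2:]:
    s=viewer.snapshot(c);d[c]=s
    cv2.imwrite(f"pics/{n}_{c}.png",s["color"][:,:,::-1])
pickle.dump(d,open(n+".pkl","wb"))
q=sensors.sense();print({k:q[k].round(2) if k!="time" and k!="finger_gap" else q[k] for k in("time","tool_pos","tcp_rot","ft_force","finger_gap")})
E
python3 look.py a wrist top side
```

```text
{'time': 5.6, 'tool_pos': array([583.22, -91.66,  41.32]), 'tcp_rot': array([1.7999e+02, 1.0000e-02, 9.4150e+01]), 'ft_force': array([-0.31, -0.39, -0.88]), 'finger_gap': 34.87884987856914}
```

View pics/a_wrist.png

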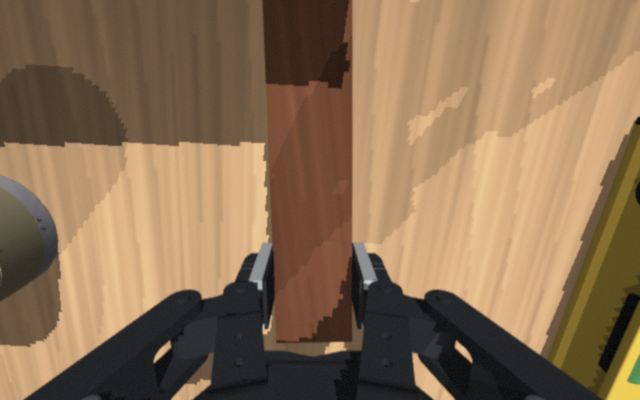

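View pics/a_top.png

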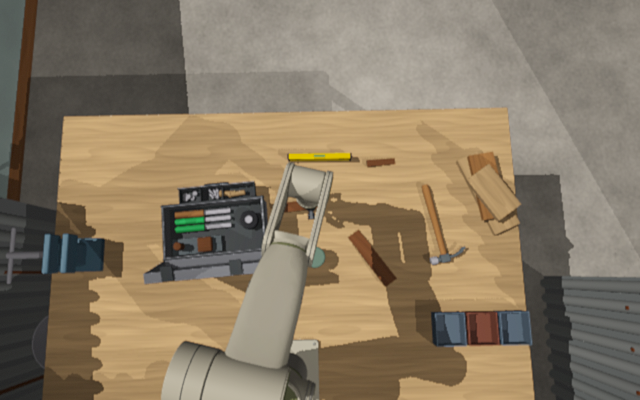

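View pics/a_side.png

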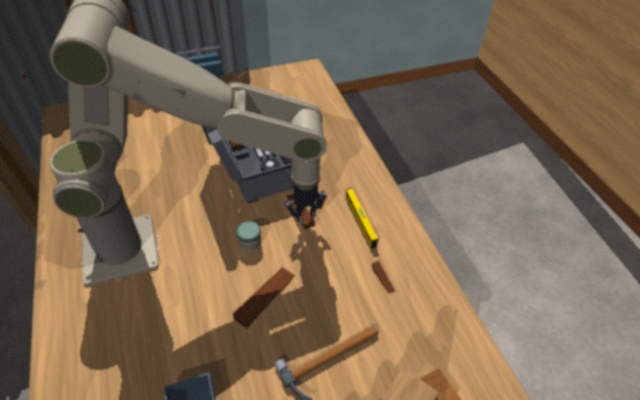

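Emit:
{"api": "move_arm", "payload": {"rows": [[[0,0,0.005,0,0,0],[0,0,0.015,0,0,0],[0,0,0.025,0,0,0],[0,0,0.0285,0,0,0],[0,0,0.0295,0,0,0],[0,0,0.0295,0,0,0],[0.005,0,0.0295,0,0,0],[0.015,0,0.0295,0,0,0],[0.025,0,0.0295,0,0,0],[0.033,0,0.0295,0,0,0],[0.038,0,0.0295,0,0,0],[0.04,0,0.0295,0,0,0],[0.04,0,0.0295,0,0,0]]]}}

```text
time: 6.9
tool_pos: [580.1, -49.9, 11.7]
tcp_rot: [-180.0, -0.0, 94.3]
ft_force: [0.4, 2.5, 2.9]
finger_gap: 35.6
```

```bash
python3 look.py b side;python3 -c "
import cv2
i=cv2.imread('pics/b_side.png');cv2.imwrite('pics/b1.png',cv2.resize(i[130:250,220:380],None,fx=5,fy=5,interpolation=cv2.INTER_CUBIC))"
```

```text
{'time': 6.95, 'tool_pos': array([580.11, -50.11,  11.73]), 'tcp_rot': array([-1.7999e+02, -5.0000e-02,  9.4240e+01]), 'ft_force': array([-0.28,  2.47,  3.05]), 'finger_gap': 35.04485067343665}
```

View pics/b1.png

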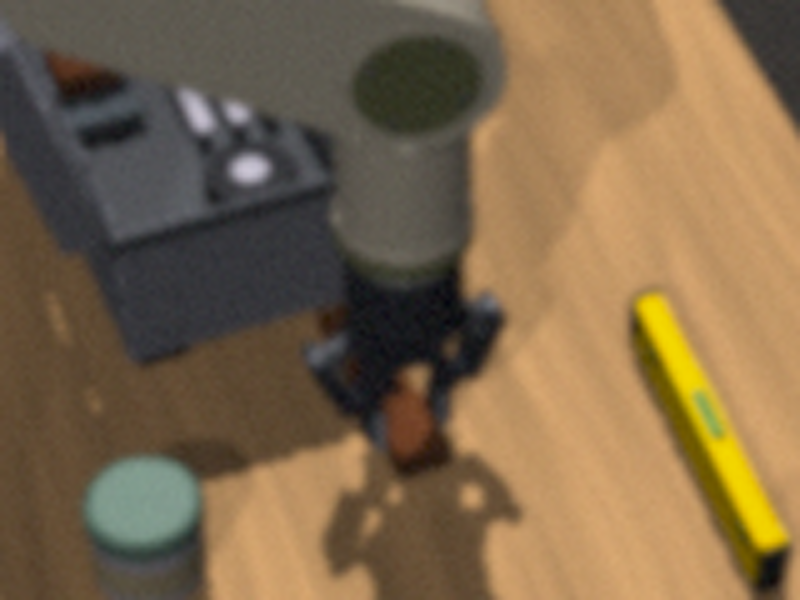

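Emit:
{"api": "move_arm", "payload": {"rows": [[[0.002,0,-0.0003,0,0,0],[0.004,0,-0.0003,0,0,0],[0.006,0,-0.0003,0,0,0],[0.008,0,-0.0003,0,0,0],[0.009,0,-0.0003,0,0,0]]]}}

```text
time: 7.45
tool_pos: [579.4, -41.7, 11.9]
tcp_rot: [-180.0, -0.0, 94.2]
ft_force: [-0.1, 0.3, -0.5]
finger_gap: 35.3
```

Emit:
{"api": "move_arm", "payload": {"rows": [[[0.001,0,0,0,0,0],[0.002,0,0,0,0,0]]]}}

```text
time: 7.65
tool_pos: [579.3, -39.7, 12.0]
tcp_rot: [-180.0, -0.0, 94.2]
ft_force: [0.9, -0.2, -1.5]
finger_gap: 35.3
```

Emit:
{"api": "move_arm", "payload": {"rows": [[[0.001,0,0,0,0,0],[0.002,0,0,0,0,0]]]}}

```text
time: 7.85
tool_pos: [579.3, -37.8, 12.1]
tcp_rot: [180.0, -0.0, 94.2]
ft_force: [0.0, -0.3, -0.7]
finger_gap: 35.5
```

Emit:
{"api": "move_arm", "payload": {"rows": [[[0.001,0,0,0,0,0],[0.002,0,0,0,0,0]]]}}

```text
time: 8.05
tool_pos: [579.1, -35.8, 12.1]
tcp_rot: [180.0, 0.0, 94.2]
ft_force: [0.2, -0.1, -1.0]
finger_gap: 35.5
```

Emit:
{"api": "move_arm", "payload": {"rows": [[[0.001,0,0,0,0,0],[0.002,0,0,0,0,0]]]}}

```text
time: 8.25
tool_pos: [579.0, -33.8, 12.1]
tcp_rot: [180.0, 0.0, 94.2]
ft_force: [-0.0, -0.8, -1.2]
finger_gap: 35.2
```

Emit:
{"api": "move_arm", "payload": {"rows": [[[0.001,0,0,0,0,0],[0.002,0,0,0,0,0]]]}}

```text
time: 8.45
tool_pos: [578.8, -31.8, 12.1]
tcp_rot: [180.0, -0.0, 94.2]
ft_force: [0.0, -1.4, -0.9]
finger_gap: 35.5
```

Emit:
{"api": "move_arm", "payload": {"rows": [[[0.001,0,0,0,0,0],[0.001,0,0,0,0,0]]]}}

```text
time: 8.65
tool_pos: [578.7, -30.7, 12.1]
tcp_rot: [-180.0, -0.0, 94.2]
ft_force: [0.2, 0.4, -1.3]
finger_gap: 35.2
```

Emit:
{"api": "move_arm", "payload": {"rows": [[[0.001,0,0,0,0,0],[0.001,0,0,0,0,0]]]}}

```text
time: 8.85
tool_pos: [578.6, -29.8, 12.1]
tcp_rot: [-180.0, -0.0, 94.2]
ft_force: [0.2, 0.8, -1.3]
finger_gap: 35.3
```

Emit:
{"api": "move_arm", "payload": {"rows": [[[0.001,0,0,0,0,0],[0.002,0,0,0,0,0]]]}}

```text
time: 9.05
tool_pos: [578.5, -27.9, 12.1]
tcp_rot: [180.0, 0.0, 94.2]
ft_force: [0.7, -0.8, -0.4]
finger_gap: 35.1
```

Emit:
{"api": "move_arm", "payload": {"rows": [[[0.001,0,0,0,0,0],[0.002,0,0,0,0,0]]]}}

```text
time: 9.25
tool_pos: [578.3, -25.8, 12.1]
tcp_rot: [-180.0, -0.0, 94.2]
ft_force: [-0.3, -0.2, -0.3]
finger_gap: 35.7
```

Emit:
{"api": "move_arm", "payload": {"rows": [[[0.001,0,0,0,0,0],[0.002,0,0,0,0,0]]]}}

```text
time: 9.45
tool_pos: [578.2, -23.8, 12.1]
tcp_rot: [180.0, 0.0, 94.2]
ft_force: [-1.0, -0.3, -1.4]
finger_gap: 35.3
```

Emit:
{"api": "move_arm", "payload": {"rows": [[[0.001,0,0,0,0,0],[0.002,0,0,0,0,0]]]}}

```text
time: 9.65
tool_pos: [578.1, -21.8, 12.1]
tcp_rot: [-180.0, -0.0, 94.2]
ft_force: [-0.8, -1.2, -1.1]
finger_gap: 35.3
```

Emit:
{"api": "move_arm", "payload": {"rows": [[[0,0,0,0,0,0],[0,0,0,0,0,0],[0,0,0,0,0,0],[0,0,0,0,0,0],[0,0,0,0,0,0],[0,0,-0.01,0,0,0],[0,0,-0.03,0,0,0],[0,0,-0.045,0,0,0],[-0.01,0,-0.05,0,0,0],[-0.03,0,-0.05,0,2,0],[-0.05,0,-0.05,0,5,0],[-0.062,0,-0.05,0,8,0],[-0.065,0,-0.05,0,10,0],[-0.065,0,-0.05,0,10,0]]], "grip": 0.7}}

```text
time: 11.05
tool_pos: [582.7, -89.1, 61.9]
tcp_rot: [-180.0, -10.0, 94.1]
ft_force: [0.6, 0.0, 0.1]
finger_gap: 59.8
```

```bash
python3 look.py c wrist side;python3 -c "
import cv2
i=cv2.imread('pics/c_side.png');cv2.imwrite('pics/c1.png',cv2.resize(i[130:250,220:380],None,fx=5,fy=5,interpolation=cv2.INTER_CUBIC))"
```

```text
{'time': 11.15, 'tool_pos': array([582.66, -87.36,  61.89]), 'tcp_rot': array([-179.98,   -9.96,   94.16]), 'ft_force': array([0.06, 0.39, 0.69]), 'finger_gap': 59.77626630003476}
```

View pics/c_wrist.png

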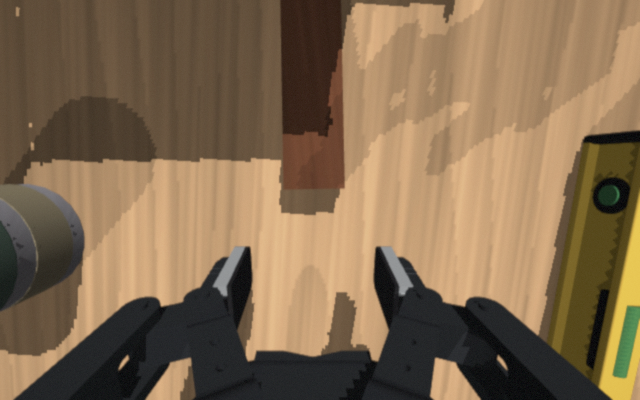

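View pics/c1.png

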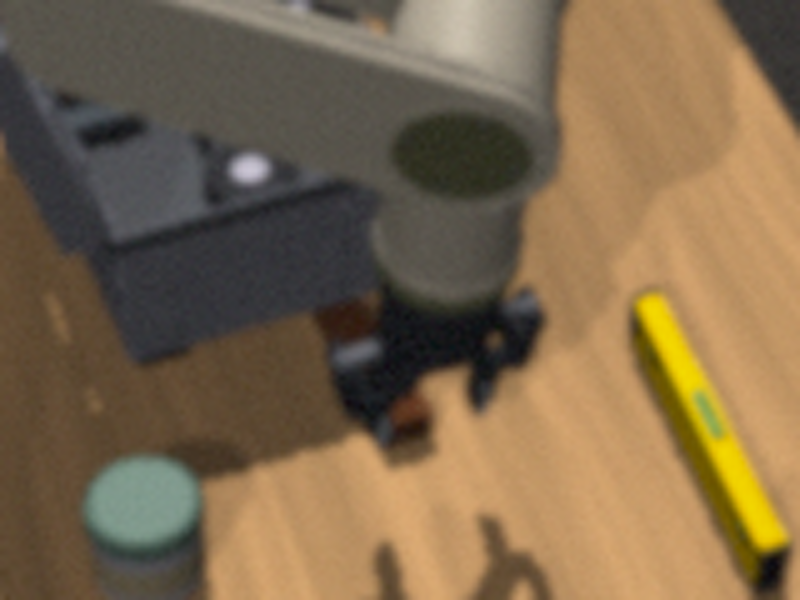

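Run:
```python
import pickle
from h import *
W=pickle.load(open("c.pkl","rb"))["wrist"]
for u,v,z in((283,188,24),(344,188,24),(283,212,0),(336,214,0),(283,4,10),(345,4,10)):print(u,v,ray(W,u,v,z).round(1))
```

```text
283 188 [562.6 -57.7  24. ]
344 188 [598.1 -55.2  24. ]
283 212 [561.4 -75.9   0. ]
336 214 [596.7 -74.7   0. ]
283 4 [554.8  49.1  10. ]
345 4 [591.1  51.7  10. ]
```

Emit:
{"api": "move_arm", "payload": {"rows": [[[0,0,0,0,0,0],[0,0,0,0,0,0],[0,0,0,0,0,0],[0,0,0,0,0,0],[-0.0025,0,0.014,0,0,0],[-0.005,0,0.028,0,0,0],[-0.0075,0,0.042,0,0,0],[-0.0085,0,0.0483,0,0,0],[-0.0085,0,0.0483,0,0,0],[-0.005,0,0.0489,0,0,0],[-0.001,0,0.0496,0,0,0],[0.0033,0,0.0504,0,0,0],[0.0033,0,0.0504,0,0,0]]], "grip": 0.25}}

```text
time: 12.45
tool_pos: [582.2, -74.1, 13.6]
tcp_rot: [180.0, -10.0, 94.3]
ft_force: [0.5, 0.6, 0.7]
finger_gap: 21.3
```

```bash
python3 look.py d wrist
```

```text
{'time': 12.5, 'tool_pos': array([582.21, -74.37,  13.48]), 'tcp_rot': array([179.96,  -9.99,  94.26]), 'ft_force': array([ 0.23,  0.26, -0.19]), 'finger_gap': 21.26491931811505}
```

View pics/d_wrist.png

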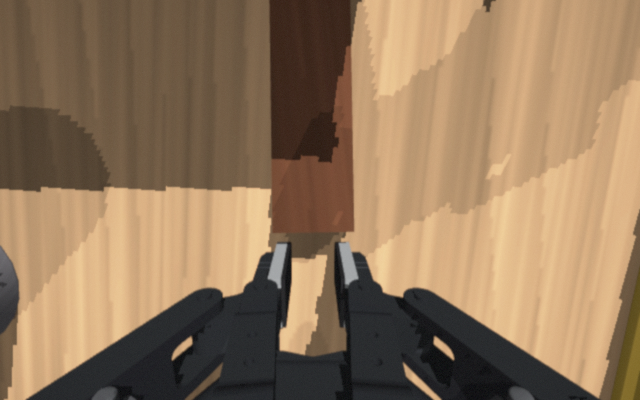

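Emit:
{"api": "move_arm", "payload": {"rows": [[[0.001,0,0.0002,0,0,0],[0.002,0,0.00035,0,0,0],[0.003,0,0.0005,0,0,0],[0.004,0,0.0007,0,0,0]]]}}

```text
time: 12.9
tool_pos: [581.7, -70.7, 13.0]
tcp_rot: [180.0, -10.0, 94.2]
ft_force: [0.2, 0.3, -0.8]
finger_gap: 21.4
```

Emit:
{"api": "move_arm", "payload": {"rows": [[[0.001,0,0.0002,0,0,0],[0.002,0,0.00035,0,0,0]]]}}

```text
time: 13.1
tool_pos: [581.5, -68.6, 13.0]
tcp_rot: [-180.0, -10.0, 94.2]
ft_force: [0.4, -1.0, -0.1]
finger_gap: 21.2
```

Emit:
{"api": "move_arm", "payload": {"rows": [[[0.001,0,0.0002,0,0,0],[0.002,0,0.00035,0,0,0]]]}}

```text
time: 13.3
tool_pos: [581.4, -66.6, 13.0]
tcp_rot: [-180.0, -10.0, 94.2]
ft_force: [-0.4, -0.3, 0.2]
finger_gap: 21.4
```

Emit:
{"api": "move_arm", "payload": {"rows": [[[0.001,0,0.0002,0,0,0],[0.002,0,0.00035,0,0,0]]]}}

```text
time: 13.5
tool_pos: [581.2, -64.6, 13.1]
tcp_rot: [180.0, -10.0, 94.2]
ft_force: [0.5, -0.8, 1.0]
finger_gap: 20.9
```

Emit:
{"api": "move_arm", "payload": {"rows": [[[0.001,0,0.0002,0,0,0],[0.002,0,0.00035,0,0,0]]]}}

```text
time: 13.7
tool_pos: [581.1, -62.5, 13.0]
tcp_rot: [180.0, -10.0, 94.2]
ft_force: [-0.4, -0.5, 0.1]
finger_gap: 21.4
```

Emit:
{"api": "move_arm", "payload": {"rows": [[[0.0008,0,0.00015,0,0,0],[0.0015,0,0.00025,0,0,0]]]}}

```text
time: 13.9
tool_pos: [581.0, -61.5, 13.1]
tcp_rot: [180.0, -10.0, 94.2]
ft_force: [-0.4, -4.6, -0.6]
finger_gap: 21.3
```

Emit:
{"api": "move_arm", "payload": {"rows": [[[0.0005,0,0.0001,0,0,0],[0.0005,0,0.0001,0,0,0]]]}}

```text
time: 14.1
tool_pos: [581.0, -61.2, 13.1]
tcp_rot: [180.0, -9.9, 94.2]
ft_force: [-0.0, -4.9, -1.8]
finger_gap: 21.8
```

Emit:
{"api": "move_arm", "payload": {"rows": [[[0.0005,0,0.0001,0,0,0],[0.0005,0,0.0001,0,0,0]]]}}

```text
time: 14.3
tool_pos: [581.1, -61.0, 13.1]
tcp_rot: [180.0, -9.9, 94.2]
ft_force: [-0.2, -5.8, -1.3]
finger_gap: 21.1
```

Emit:
{"api": "move_arm", "payload": {"rows": [[[0.0005,0,0.0001,0,0,0],[0.0005,0,0.0001,0,0,0]]]}}

```text
time: 14.5
tool_pos: [581.1, -60.8, 13.1]
tcp_rot: [180.0, -9.9, 94.2]
ft_force: [0.4, -6.9, -1.4]
finger_gap: 21.3
```

```bash
python3 look.py e wrist
```

```text
{'time': 14.55, 'tool_pos': array([581.12, -60.74,  13.14]), 'tcp_rot': array([179.97,  -9.9 ,  94.21]), 'ft_force': array([ 0.97, -6.88, -1.25]), 'finger_gap': 21.313792037311682}
```

View pics/e_wrist.png

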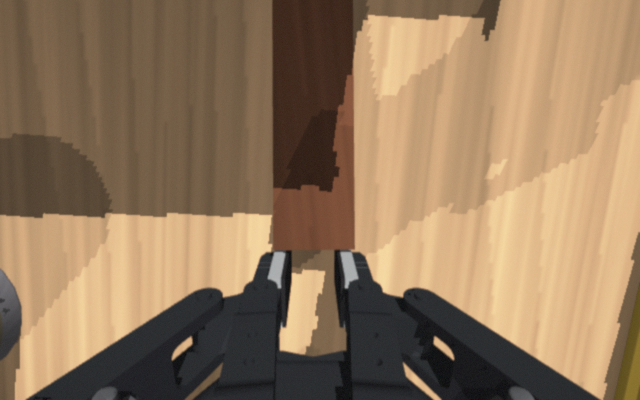

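Emit:
{"api": "move_arm", "payload": {"rows": [[[0.0005,0,0.0001,0,0,0],[0.001,0,0.0002,0,0,0],[0.001,0,0.0002,0,0,0]]]}}

```text
time: 14.85
tool_pos: [581.2, -60.4, 13.2]
tcp_rot: [179.9, -9.8, 94.2]
ft_force: [0.4, -11.0, -1.3]
finger_gap: 21.4
```

Emit:
{"api": "move_arm", "payload": {"rows": [[[0.0003,0,5e-05,0,0,0],[0.0003,0,5e-05,0,0,0],[0.0003,0,5e-05,0,0,0]]]}}

```text
time: 15.15
tool_pos: [581.2, -60.4, 13.2]
tcp_rot: [179.9, -9.8, 94.2]
ft_force: [0.8, -10.5, -1.8]
finger_gap: 21.1
```

Emit:
{"api": "move_arm", "payload": {"rows": [[[0.0004,0,0.0001,0,0,0],[0.0004,0,0.0001,0,0,0],[0.0004,0,0.0001,0,0,0]]]}}

```text
time: 15.45
tool_pos: [581.3, -60.2, 13.2]
tcp_rot: [179.9, -9.8, 94.2]
ft_force: [0.5, -12.0, -1.9]
finger_gap: 20.8
```

Emit:
{"api": "move_arm", "payload": {"rows": [[[-0.002,0,-0.0004,0,0,0],[-0.004,0,-0.0007,0,0,0],[-0.01,0,-0.0018,0,0,0],[-0.025,0,-0.0044,0,0,0],[-0.045,0,-0.008,0,0,0],[-0.06,0,-0.02,0,0,0],[-0.06,0,-0.05,0,0,0],[-0.06,0,-0.09,0,0,0],[-0.06,0,-0.12,0,0,0],[-0.06,0,-0.13,0,0,0],[-0.06,0,-0.13,0,0,0]]]}}

```text
time: 16.55
tool_pos: [588.2, -140.8, 133.2]
tcp_rot: [179.8, -9.9, 94.2]
ft_force: [-0.2, -0.6, -0.6]
finger_gap: 21.3
```

```bash
python3 look.py f wrist side top;python3 -c "
import cv2
i=cv2.imread('pics/f_side.png');cv2.imwrite('pics/f1.png',cv2.resize(i[90:240,190:390],None,fx=4,fy=4,interpolation=cv2.INTER_CUBIC))"
```

```text
{'time': 16.7, 'tool_pos': array([ 585.6 , -138.87,  128.63]), 'tcp_rot': array([-179.84,  -10.08,   94.19]), 'ft_force': array([ 0.55, -0.3 ,  0.09]), 'finger_gap': 21.43664285087597}
```

View pics/f_wrist.png

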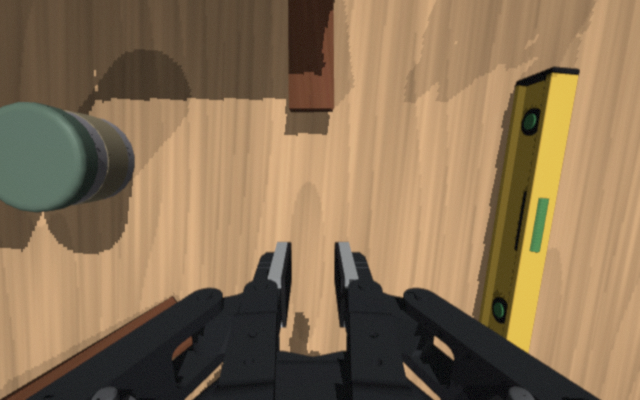

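View pics/f1.png

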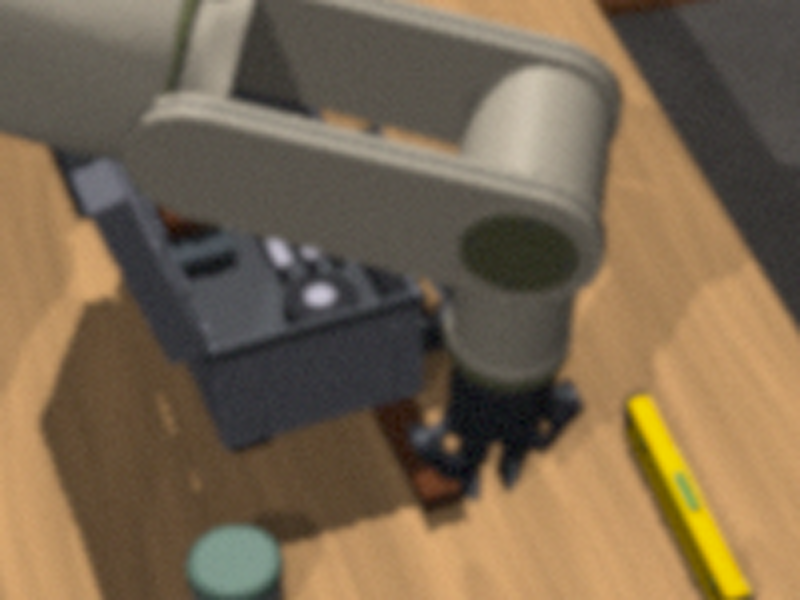

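Run:
```python
from bench import viewer,sensors
import pickle
from h import *
W=viewer.snapshot("wrist")
import cv2;cv2.imwrite("pics/g.png",W["color"][90:130,270:350,::-1].repeat(8,0).repeat(8,1))
W0=pickle.load(open("f.pkl","rb"))["wrist"]
print(ray(W0,289,108,24),ray(W0,334,108,24),ray(W0,289,0,15),ray(W0,334,0,15));print(sensors.sense()["qd"].round(3),sensors.sense()["tool_pos"])
```

```text
[562.95662524 -52.85549494  24.        ] [598.25457041 -50.24402967  24.        ] [556.97481335  30.50364533  15.        ] [592.07159777  33.13998451  15.        ]
[0.181 0.195 0.109 0.035 0.047 0.065] [ 585.43877474 -138.67492625  128.3252464 ]
```

```bash
python3 -c "
from bench import hand_in
print(hand_in())"
```

```text
the job is handed in; nothing more can be done
None
```

I wedged the worn corner with the middle-sized wedge and handed the job in at about 17 s of the 48 s allowed. `hand_in()` gives no verdict, so I don't know the judged result.

**What I did:**
- I gripped the wedge, carried it to the box and slid it in flat until about 30 mm was past the foot's edge. I then let go of it.
- I pushed on its butt with the fingertips. It first met the foot with about 37 mm past the edge.
- I pressed in small steps up to 12 N, then backed the arm off clear of everything.

**Last checks:**
- **Wedge position:** it is centred on the line of the foot within about 1 mm and square to it within a degree or so. Its mid-point is about 43–46 mm outside the foot's edge, against a limit of 70 mm.
- **Toolbox:** it shows no visible shift in the side picture. I did not measure its tilt.
- **Other items:** the tin and spirit level look untouched. The arm never came near the hammer, but I did not check it in the last picture.
- **Force:** the wrist force was back to about 0 after release.

**Disagreement:** the camera puts the butt about 2–3 mm farther out than the push distance suggests. That is roughly the camera's calibration error, but I couldn't rule out a slight spring-back. I also couldn't measure the force left between the wedge and the foot directly.

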